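Set the marbling tweezers to the spacing gauge

ROBOT

A 7-joint arm with a two-finger parallel gripper is mounted at the origin on the work surface. World frame = base frame: x ahead of the robot, y to its left, z up, the work surface at z = 0. Lengths are in m, angles in rad, forces in N, time in s.
With the tool pointing down it reaches from about 0.35 to 0.775 m from the base axis. Payload 3.1 kg.
Tool frame: the origin (TCP) lies at the very end of the fingers, on their centre line; the grasp point (between the pads) lies 19 mm behind it (manip.pinch_z is the distance from the TCP to the grasp point, in m); x points along the fingers, y is the direction in which the jaws open and shut, and the axes are right-handed (so a half turn about x gives the same grasp; the last joint's range is limited). The gripper opens to 85 mm and grips with 20 to 120 N. Pads are 22 mm wide; open, the fingers measure 114 mm over their backs; the gripper's body (76 mm by 85 mm) begins 54 mm behind the grasp point. The pads swing forward as they close: fully open they stand 13 mm farther back than shut.
Start: joints at [-1.286, 0.311, 0.014, 1.512, -0.004, 1.319, -0.027], TCP at [0.177, 0.521, 0.231] pointing down, gripper open.
Joint ranges: [-2.7, 2.7], [-0.3, 1.91], [-1.27, 1.3], [0.12, 2.57], [-1.44, 4.58], [0.2, 2.03], [-3.05, 3.05]. Speed limits (rad/s): [2.79, 2.79, 3.14, 3.14, 3.14, 3.14, 3.14].

INTERFACE

Orientations are given as a 3x3 rotation matrix whose columns are the frame's x, y, z axes.
In Python, from cell import monitor, imaging, hand_in, manip gives the robot as it stands.
- The arm moves only by the shell command python3 -m jog 'ROWS' [FORCE]. ROWS is JSON, a list of rows, each a list of 3 entries, a list of its own where there are three numbers: the turn, a rotation vector about the tool's x, y, z in degrees, then the shift along the tool's x, y, z in mm, then the opening, from 0 (shut) to 1 (fully open). In form: [[[wx, wy, wz], [tx, ty, tz], fingers], ...]. A call has 1 to 8 rows; each row shifts and turns the commanded pose from where the row before left it, along the tool's axes as they then stand; what a row does not reach is not made up. A row lasts 1/10 s, in which the tool goes at most 50 mm and 8.59 degrees, less where a joint would pass 70% of its speed; a pose out of reach is approached as far as the arm can. A call with a gripper value outside its range is refused whole. The fingers move at their own pace and stop on an object; FORCE is the grip in N (left out, the last holds). Time passes only in rows, so rows that do not move let the fingers close. It gives the time, the measured TCP pose, the force and the opening at its end, in the units of the state.
- monitor.sense(): the state, without advancing time (a new reading comes with each control period).
- imaging.capture(name): name is "scene" or "side" or "wrist"; returns (picture, depth): 384x512x3 uint8, red, green, blue; 384x512 float32, m along the optical axis (not along the pixel's ray), 0 where there is no reading.
- imaging.camera_model(name): a dict with "intrinsics" (3x3 intrinsics, pixels), "D" ([k1, k2, p1, p2, k3] as OpenCV has them; the pictures are not rectified), "world_from_camera" (4x4, takes a point from camera to world coordinates). Camera axes: x right, y up, looking along -z (the intrinsics and any distortion apply to the point x, -y, -z); pixel columns grow to the right and rows downward; lengths in m; the calibration is good to about 2 mm. A picture is of the moment at which its call begins: read the wrist's pose just before it. camera_model takes no time and is no camera call; for the wrist camera it gives the pose at the moment of the call.
- hand_in(): hands the job in, once; it reports no verdict.
The state is a dict: "t": time; "joints": joint angles; "dq": joint speeds; "joint_torque": joint torques, N m; "ee_pos": TCP position; "tcp_rot": TCP orientation; "force": force on the tool from outside, world axes, zero at the start; "torque": the same for the moment, N m; "width": finger opening in m.
Only numpy, scipy, OpenCV 4.12 (cv2) and the standard library are available. Lean on these libraries where they do the work, as an engineer would, in place of code of your own. Each camera call takes 0.05 s, during which the arm holds its last target.

TASK

Pick the long sprung tweezers up off their wooden rest by the two legs and bring their tips close over the spacing gauge, one tip above each of its two steel bars and hanging free of them. Squeeze until each tip stands exactly over the centreline of its bar, and finish like that, still holding the tweezers clear of everything with the gap steady. Leave the gauge's setting and everything else on the table as they are.

Things in the scene. Friction and masses are not known exactly. Their poses are not given: they have to be found in the camera images.
- tweezers: Steel sprung tweezers, 258 mm, 60 g, flat on a rest: two parallel legs, the sprung one sliding on two brass cross pins at the rear. Origin: rear end of the legs (a thin bow curves 36 mm behind), on the fixed leg's inner side (metal at y = -8 to -2 mm), at the underside: x along the legs to the tips, y to the sprung leg, z up. Legs 12 mm high, 5 at the tips. Centre of mass near x = 100 mm.
- tweezers_leg (a joint): Squeeze of the sprung leg, in m: 0 = fully open, 0.034 = shut; the legs stay parallel. Gap between the tip points = 38 mm less the squeeze (4 mm shut, tips touching). Width over the two grip plates = 50 mm less the squeeze. A spring (200 N/m, preload 3 N) opens it. The cross pins reach to y = 42 mm; they stick out beyond the sprung leg when squeezed.
- grip_fixed (a point): Centre of the flat grip plate (34 mm long, 12 high) on the fixed leg's outer face: x = 110, y = -8, z = 6 mm in the tweezers' frame. Held between flat fingers, both plates lie flat on them.
- grip_sprung (a point): Centre of the same grip plate on the sprung leg's outer face: x = 110, y = 42 mm less the squeeze, z = 6 mm in the tweezers' frame.
- tip_fixed (a point): Tip point of the fixed leg: x = 222, y = -2, z = 6 mm in the tweezers' frame; the metal reaches 3 mm below it.
- tip_sprung (a point): Tip point of the sprung leg: x = 222, y = 36 mm less the squeeze, z = 6 mm in the tweezers' frame.
- rest: Fixed wooden tool rest, 230 x 100 mm; origin under its centre, x along its length. A 5 mm base board carries two cross rails, 20 mm wide, centred 65 mm either side of the centre, tops 24 mm above the table; the tweezers lie across them, grips about midway between the rails.
- gauge: Fixed spacing gauge: aluminium block 90 x 120 mm, 22 high, origin under its centre, x away from the robot. On it two parallel dark steel bars along x, 50 mm long, 6 wide, 5 high (tops 27 mm above the table): one fixed, one on a stiff slide, already set with 14 to 30 mm between the centrelines. Behind each bar, a brass screw head.
- mark_fixed (a point): Centre of the top face of the fixed bar (the -y one). Axes as the gauge.
- mark_sliding (a point): Centre of the top face of the sliding bar (the +y one). Axes as the gauge.
- jar_middle: Bystander, leave alone: short open glass jar of red colour, 52 mm across, 66 mm high; origin at its underside centre.
- jar_left: Bystander, leave alone: the same kind of jar, blue, a brush standing in it (160 mm high with the brush); origin at its underside centre.
- jar_right: Bystander, leave alone: the same kind of jar, green, a brush standing in it (160 mm high with the brush); origin at its underside centre.
- rinse_bottle: Bystander, leave alone: white closed bottle, 64 mm across, 150 mm high; origin at its underside centre.
- brush: Bystander, leave alone: paint brush lying flat, 190 mm long; origin at its underside centre line.
- tape_roll: Bystander, leave alone: roll of paper tape lying flat, 70 mm across, 20 mm high; origin at its underside centre.
- water_cup: Bystander, leave alone: white cup, 70 mm across, 70 mm high; origin at its underside centre.
Mind the look-alikes: they are no part of the job. There is more than one size of the rest; the one meant has the size given above.

How it is judged:
On the way, in this order (a step that is already met when the one before it is completed fails the run):
1. the tweezers are held between the fingers, lifted clear of the rest (contact force between the fingers and tweezers above 1 N and contact force between tweezers and gauge below 0.2 N and contact force between tweezers and rest below 0.2 N and height (world z) of tweezers above 0.02 m and height (world z) of tweezers above 0.03 m and height (world z) of tip_fixed above 0.04 m), for 0.2 s.
2. the tips stand over the two bars with the marked gap, held steady (((y of tip_fixed in the frame of mark_fixed between -0.0025 and 0.0025 m and x of tip_fixed in the frame of mark_fixed between -0.025 and 0.025 m and z of tip_fixed in the frame of mark_fixed between 0 and 0.025 m and y of tip_sprung in the frame of mark_sliding between -0.0025 and 0.0025 m and x of tip_sprung in the frame of mark_sliding between -0.025 and 0.025 m and z of tip_sprung in the frame of mark_sliding between 0 and 0.025 m) or (y of tip_fixed in the frame of mark_sliding between -0.0025 and 0.0025 m and x of tip_fixed in the frame of mark_sliding between -0.025 and 0.025 m and z of tip_fixed in the frame of mark_sliding between 0 and 0.025 m and y of tip_sprung in the frame of mark_fixed between -0.0025 and 0.0025 m and x of tip_sprung in the frame of mark_fixed between -0.025 and 0.025 m and z of tip_sprung in the frame of mark_fixed between 0 and 0.025 m)) and contact force between the fingers and tweezers above 1 N and contact force between tweezers and gauge below 0.2 N and contact force between tweezers and rest below 0.2 N and height (world z) of tweezers above 0.02 m and linear speed of tweezers below 0.015 m/s and velocity of joint tweezers_leg between -0.01 and 0.01 m/s), for 0.5 s.
At the end, for the whole second after the job is handed in: Held still by the fingers alone, touching neither gauge nor rest and its rear end over 20 mm above the table; each tip point within 2.5 mm of its bar's centreline sideways, 25 mm of the bar's middle lengthways and 0 to 25 mm above its top (either tip over either bar), through the last second (all of step 2); the arm keeps its last pose, push and grip.
It fails at once if the gauge's sliding bar is pushed out of its setting (more than 1.5 mm) (distance of mark_sliding from where it was at the start of the episode above 0.0015 m).
It fails at once if a bystander is disturbed (moved more than 20 mm) (distance of any of jar_middle, jar_left, jar_right, rinse_bottle, brush, tape_roll, water_cup from where it was at the start of the episode above 0.02 m).
It also fails if it takes over 38 s, if anything falls off the work surface, if the arm or the gripper's body presses on something with over 40 N, if the wrist force passes 120 N, or if a joint passes its speed limit or range.

## Working session

There is one attempt and no reset: what is moved stays moved. The work goes in short steps, Python scripts to look and compute and a shell command to move; the robot and the scene stay as the last step left them, time stands still between calls to the robot, and variables do not carry over. Pictures are saved under pics/ and viewed, and the job is handed in when it is done.

```bash
ls; mkdir -p pics
python3 - <<'E'
from cell import monitor, imaging, manip
import cv2
s=monitor.sense(); print(s['t'],s['ee_pos'],s['tcp_rot'],s['width'],manip.pinch_z)
for n in ['scene','side','wrist']:
    p,d=imaging.capture(n); cv2.imwrite(f'pics/{n}0.png',p[:,:,::-1])
    import numpy as np; np.save(f'pics/{n}0d.npy',d)
    m=imaging.camera_model(n); print(n,m)
    np.savez(f'pics/{n}0.npz',p=p,d=d,K=m['intrinsics'],D=m['D'],T=m['world_from_camera'])
E
```

```text
pics
0.0 [0.17630419 0.52019645 0.23022892] [[-6.66944655e-04  3.20927193e-01  9.47103633e-01]
 [-2.26313476e-03  9.47100934e-01 -3.20927872e-01]
 [-9.99997217e-01 -2.35746428e-03  9.46375801e-05]] 0.08549723041399962 0.0187
scene {'intrinsics': array([[361.25716871,   0.        , 257.64221296],
       [  0.        , 361.25716871, 194.77509878],
       [  0.        ,   0.        ,   1.        ]]), 'D': array([-0.07411829,  0.        ,  0.        ,  0.        ,  0.        ]), 'world_from_camera': array([[-0.67584041, -0.49129356,  0.54942732,  1.182848  ],
       [ 0.73678546, -0.47022873,  0.48583138,  0.54467759],
       [ 0.01967068,  0.73315454,  0.67977753,  0.82726749],
       [ 0.        ,  0.        ,  0.        ,  1.        ]])}
side {'intrinsics': array([[401.0434979 ,   0.        , 251.75157889],
       [  0.        , 401.0434979 , 189.22603619],
       [  0.        ,   0.        ,   1.        ]]), 'D': array([-0.07863417,  0.        ,  0.        ,  0.        ,  0.        ]), 'world_from_camera': array([[ 0.78300036,  0.4781715 , -0.39782213,  0.07794251],
       [-0.62196039,  0.59291673, -0.51148316, -0.60320774],
       [-0.00870127,  0.64792111,  0.76165775,  0.95664245],
       [ 0.        ,  0.        ,  0.        ,  1.        ]])}
wrist {'intrinsics': array([[335.31040727,   0.        , 248.6424641 ],
       [  0.        , 335.31040727, 187.34508018],
       [  0.        ,   0.        ,   1.        ]]), 'D': array([0.02914088, 0.        , 0.        , 0.        , 0.        ]), 'world_from_camera': array([[ 0.32261407, -0.89534194, -0.30705534,  0.09699073],
       [ 0.9465262 ,  0.30417761,  0.10753662,  0.54829616],
       [-0.00288269, -0.32532875,  0.94559658,  0.37301629],
       [ 0.        ,  0.        ,  0.        ,  1.        ]])}
```

View pics/scene0.png

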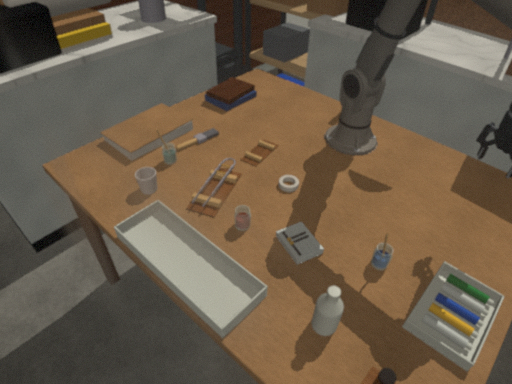

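View pics/side0.png

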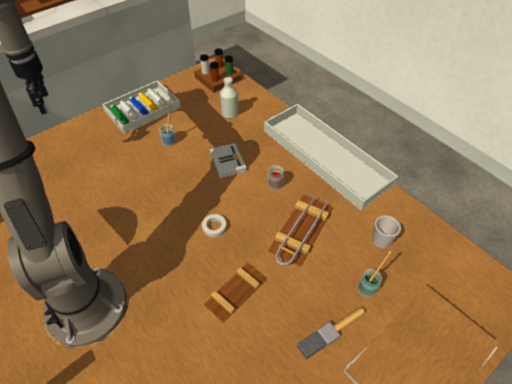

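View pics/wrist0.png

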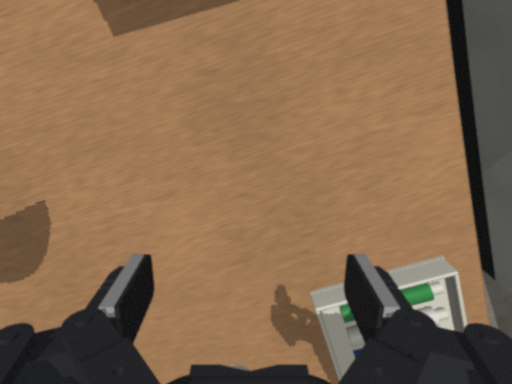

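The scene view shows the tweezers on the larger rest at about (217,185), with a smaller empty rest at (262,152) as a look-alike. The gauge is at (300,242). In the side view, the tweezers are at (300,230), the small rest at (235,290) and the gauge at (228,160). Next I'll crop in close.

```bash
cat > h.py <<'E'
import numpy as np, cv2
def load(n):
    z=np.load(f'pics/{n}.npz'); return z['p'],z['d'],z['K'],z['D'],z['T']
def ray(uv,K,D,T):
    q=cv2.undistortPoints(np.array(uv,float).reshape(-1,1,2),K,D).reshape(-1,2)
    r=np.c_[q[:,0],-q[:,1],-np.ones(len(q))]@T[:3,:3].T
    return T[:3,3],r
def onplane(uv,z,K,D,T):
    o,r=ray(uv,K,D,T); return o+r*((z-o[2])/r[:,2])[:,None]
def bydepth(uv,d,K,D,T):
    o,r=ray(uv,K,D,T); uv=np.array(uv).reshape(-1,2)
    dd=np.array([d[int(round(v)),int(round(u))] for u,v in uv]); return o+r*dd[:,None]
def project(X,K,D,T):
    c=(np.array(X,float).reshape(-1,3)-T[:3,3])@T[:3,:3]; c=c*[1,-1,-1]
    return cv2.projectPoints(c,np.zeros(3),np.zeros(3),K,D)[0].reshape(-1,2)
def tri(rays):
    A=np.zeros((3,3));b=np.zeros(3)
    for o,r in rays:
        r=r/np.linalg.norm(r);P=np.eye(3)-np.outer(r,r);A+=P;b+=P@o
    return np.linalg.solve(A,b)
E
python3 - <<'E'
from h import *
def crop(n,x0,y0,x1,y1,s,out):
    p=load(n)[0][y0:y1,x0:x1,::-1]; cv2.imwrite(out,cv2.resize(p,None,fx=s,fy=s,interpolation=cv2.INTER_CUBIC))
crop('scene0',180,135,300,245,5,'pics/c_s_t.png')
crop('side0',255,180,345,280,6,'pics/c_d_t.png')
a=load('scene0')[0][215:270,265:335,::-1];b=load('side0')[0][135:190,200:270,::-1]
cv2.imwrite('pics/c_g.png',cv2.resize(np.hstack([a,b]),None,fx=5.6,fy=5.6,interpolation=cv2.INTER_CUBIC))
for n,pts in [('scene0',[(217,185),(262,152),(300,242),(289,183),(243,217),(147,180),(169,155),(383,258),(327,312)]),('side0',[(300,230),(235,290),(228,160),(214,225),(276,178),(386,230),(371,283)])]:
    p,d,*c=load(n); print(n,bydepth(pts,d,*c).round(3).tolist())
E
```

```text
scene0 [[0.6, -0.152, 0.034], [0.328, -0.195, 0.004], [0.596, 0.194, 0.023], [0.395, -0.007, 0.001], [0.659, 0.026, 0.054], [0.763, -0.307, 0.065], [0.613, -0.394, 0.04], [0.507, 0.406, 0.052], [0.772, 0.395, 0.102]]
side0 [[0.586, -0.172, 0.007], [0.329, -0.204, 0.005], [0.581, 0.168, 0.026], [0.407, 0.002, -0.001], [0.635, -0.008, 0.054], [0.773, -0.331, 0.014], [0.602, -0.418, 0.033]]
```

View pics/c_s_t.png

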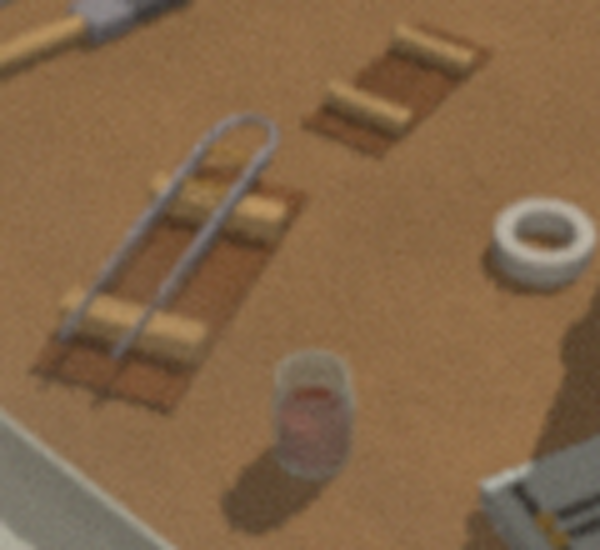

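View pics/c_d_t.png

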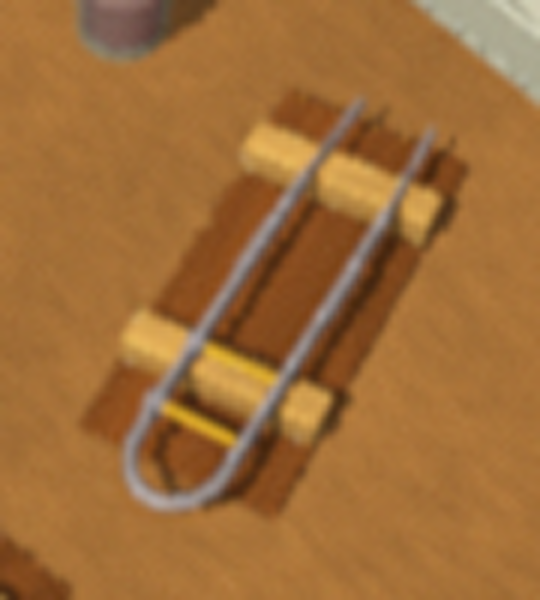

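View pics/c_g.png

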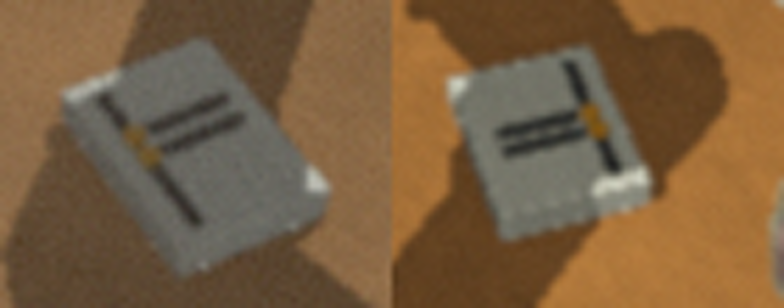

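Run:
```python
from h import *
S=load('scene0');V=load('side0')
def two(a,b):
    return tri([(lambda o,r:(o,r[0]))(*ray([a],*S[2:])),(lambda o,r:(o,r[0]))(*ray([b],*V[2:]))])
sc=lambda u,v:(180+u/5-.4,135+v/5-.4); sd=lambda u,v:(255+u/6-.4,180+v/6-.4)
print('tip-y',two(sc(65,338),sd(432,130)).round(4)); print('tip+y',two(sc(118,355),sd(362,100)).round(4))
print('bow',two(sc(245,118),sd(175,505)).round(4))
for n,f,pts,C in [('scene',sc,[(65,338),(118,355),(200,140),(273,150)],S),('side',sd,[(432,130),(362,100),(240,440),(152,402)],V)]:
    print(n,onplane([f(*p) for p in pts],.030,*C[2:]).round(4).tolist())
k=5.6
g1=lambda u,v:(265+u/k-.4,215+v/k-.4); g2=lambda u,v:(200+(u-392)/k-.4,135+v/k-.4)
# bar ends
for n,f,pts,C in [('scene',g1,[(150,130),(228,97),(163,150),(243,117),(137,140),(150,155)],S),('side',g2,[(580,116),(497,133),(585,137),(505,153),(592,110),(597,130)],V)]:
    print(n,onplane([f(*p) for p in pts],.027,*C[2:]).round(4).tolist())
```

```text
tip-y [ 0.7058 -0.1544  0.0272]
tip+y [ 0.6925 -0.1186  0.0269]
bow [ 0.4674 -0.2344  0.0298]
scene [[0.7065, -0.1506, 0.03], [0.6934, -0.1148, 0.03], [0.5078, -0.2384, 0.03], [0.4797, -0.1924, 0.03]]
side [[0.7053, -0.1567, 0.03], [0.6918, -0.1212, 0.03], [0.512, -0.2282, 0.03], [0.4945, -0.1885, 0.03]]
scene [[0.6036, 0.1675, 0.027], [0.5575, 0.1833, 0.027], [0.6095, 0.1808, 0.027], [0.5632, 0.1974, 0.027], [0.6135, 0.1668, 0.027], [0.6167, 0.178, 0.027]]
side [[0.6069, 0.1739, 0.027], [0.5609, 0.1931, 0.027], [0.5989, 0.1582, 0.027], [0.5551, 0.1769, 0.027], [0.6154, 0.1734, 0.027], [0.6077, 0.1584, 0.027]]
```

```bash
cat >> h.py <<'E'
from scipy.spatial.transform import Rotation as Ro
def plan(R,p,target,turns,n):
    """world straight line in n rows, turn about tool x each row (deg); prints tool-axis shifts for shift-before-turn"""
    R=np.array(R);step=(np.array(target)-p)/n
    for i in range(n):
        w=turns[i]; print([[w,0,0],(R.T@step*1000).round(0).astype(int).tolist()])
        R=R@Ro.from_rotvec([np.radians(w),0,0]).as_matrix()
E
python3 - <<'E'
from h import *; from cell import monitor
s=monitor.sense(); plan(s['tcp_rot'],s['ee_pos'],[.61,.19,.235],[8.5]*16,16)
E
```

```text
[[8.5, 0, 0], [0, -11, 32]]
[[8.5, 0, 0], [0, -6, 34]]
[[8.5, 0, 0], [0, -1, 34]]
[[8.5, 0, 0], [0, 4, 34]]
[[8.5, 0, 0], [0, 9, 33]]
[[8.5, 0, 0], [0, 14, 31]]
[[8.5, 0, 0], [0, 18, 29]]
[[8.5, 0, 0], [0, 22, 26]]
[[8.5, 0, 0], [0, 26, 22]]
[[8.5, 0, 0], [0, 29, 18]]
[[8.5, 0, 0], [0, 31, 14]]
[[8.5, 0, 0], [0, 33, 9]]
[[8.5, 0, 0], [0, 34, 4]]
[[8.5, 0, 0], [0, 34, -1]]
[[8.5, 0, 0], [0, 34, -6]]
[[8.5, 0, 0], [0, 32, -11]]
```

What could be mistaken for the target, in scene pixels:
- **Rests:** the large rest with the tweezers at (217,185), or the small empty rest at (262,152). I choose the large one, and the crop shows the tweezers lying on it.
- **Tweezers:** the brush with the metal ferrule at (205,138) is the only similar object. The crop shows the two-legged tool with a bow and brass pins at (217,180).
- **Gauge:** there is only one, at (300,242).

```bash
python3 -m jog '[[[8.5,0,0],[0,-11,32],1],[[8.5,0,0],[0,-6,34],1],[[8.5,0,0],[0,-1,34],1],[[8.5,0,0],[0,4,34],1],[[8.5,0,0],[0,9,33],1],[[8.5,0,0],[0,14,31],1],[[8.5,0,0],[0,18,29],1],[[8.5,0,0],[0,22,26],1]]'
```

```text
t: 0.95
ee_pos: [0.3938, 0.3536, 0.2311]
tcp_rot: [[-0.0, 0.999, 0.051], [-0.0, 0.051, -0.999], [-1.0, -0.0, 0.0]]
force: [0.4, 0.9, -0.0]
width: 0.0854
```

```bash
python3 -m jog '[[[8.5,0,0],[0,26,22],1],[[8.5,0,0],[0,29,18],1],[[8.5,0,0],[0,31,14],1],[[8.5,0,0],[0,33,9],1],[[8.5,0,0],[0,34,4],1],[[8.5,0,0],[0,34,-1],1],[[8.5,0,0],[0,34,-6],1],[[8.5,0,0],[0,32,-11],1]]'
cat > cap.py <<'E'
import sys
from h import *
from cell import monitor, imaging
def cap(n,tag):
    m=imaging.camera_model(n); s=monitor.sense()
    p,d=imaging.capture(n)
    np.savez(f'pics/{tag}.npz',p=p,d=d,K=m['intrinsics'],D=m['D'],T=m['world_from_camera']); cv2.imwrite(f'pics/{tag}.png',p[:,:,::-1])
    print(tag,s['t'],np.round(s['ee_pos'],4),np.round(s['tcp_rot'],3).tolist(),round(s['width'],4),np.abs(s['dq']).max().round(3))
if __name__=='__main__':
    for a in sys.argv[1:]: cap(*a.split(':'))
E
python3 cap.py wrist:wg1
```

```text
t: 1.75
ee_pos: [0.6106, 0.188, 0.2309]
tcp_rot: [[-0.001, 0.422, -0.907], [-0.0, -0.907, -0.422], [-1.0, -0.0, 0.001]]
force: [0.2, 0.7, 0.0]
width: 0.0854
wg1 1.75 [0.6106 0.188  0.2309] [[-0.001, 0.422, -0.907], [-0.0, -0.907, -0.422], [-1.0, -0.0, 0.001]] 0.0854 0.86
```

View pics/wg1.png

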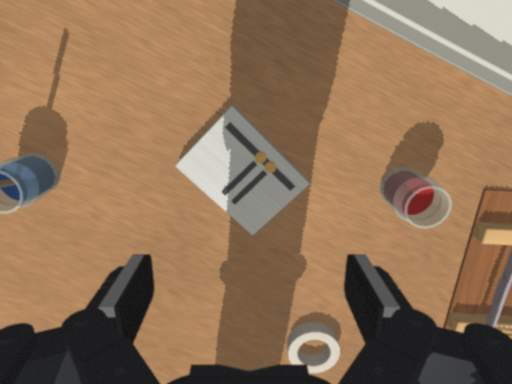

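The wrist view shows the gauge at (243,170), its two dark bars at (240,177) and (250,187) with the screw heads at (262,158) and (270,168). The red jar is at (418,200), and the arm was still settling. Next I'll extract the bars by mask.

```bash
cat > bars.py <<'E'
from h import *
def bars(n,box,zt=0.027,thr=None,out=None,excl=None):
    p,d,K,D,T=load(n); x0,y0,x1,y1=box
    g=cv2.cvtColor(p,cv2.COLOR_RGB2GRAY)[y0:y1,x0:x1]
    s=8; G=cv2.resize(g,None,fx=s,fy=s,interpolation=cv2.INTER_CUBIC)
    m=(G<thr).astype(np.uint8)
    cs,_=cv2.findContours(m,cv2.RETR_EXTERNAL,cv2.CHAIN_APPROX_NONE)
    vis=cv2.cvtColor(G,cv2.COLOR_GRAY2BGR); res=[]
    for c in cs:
        if cv2.contourArea(c)<60*s*s/2: continue
        (cx,cy),(w,h),a=cv2.minAreaRect(c)
        b=cv2.boxPoints(((cx,cy),(w,h),a)); 
        b_=(b+.5)/s-.5+[x0,y0]
        W=onplane(b_,zt,K,D,T)
        e=[np.linalg.norm(W[1]-W[0]),np.linalg.norm(W[2]-W[1])]
        L=(W[2]+W[1]-W[0]-W[3])/2 if e[1]>e[0] else (W[1]-W[0]+W[2]-W[3])/2
        if L[0]<0:L=-L
        print('c',W.mean(0).round(4),'LxW mm',np.round(sorted(e),4)*1000,'yaw',np.degrees(np.arctan2(L[1],L[0])).round(2))
        cv2.drawContours(vis,[np.int32(b)],-1,(0,0,255),1); res.append((W.mean(0),L))
    if out: cv2.imwrite(out,cv2.resize(vis,None,fx=min(1,780/vis.shape[1],580/vis.shape[0]),fy=min(1,780/vis.shape[1],580/vis.shape[0])))
    return res
E
python3 - <<'E'
from bars import *
p,d,K,D,T=load('wg1')
for t in (60,75,90): print(t); bars('wg1',(205,100,310,220),.027,t,f'pics/bars{t}.png')
# height check by depth: bars and gauge top, table
print(bydepth([(240,177),(250,187),(225,180),(262,158),(150,100)],d,K,D,T).round(4))
E
```

```text
60
c [0.5783 0.174  0.027 ] LxW mm [ 4.  47.5] yaw -20.07
c [0.6024 0.1434 0.027 ] LxW mm [ 5.2 25.8] yaw -16.46
c [0.586  0.1871 0.027 ] LxW mm [ 4.1 42. ] yaw -19.81
c [0.6238 0.2025 0.027 ] LxW mm [ 5.2 40.1] yaw -19.64
75
c [0.5783 0.174  0.027 ] LxW mm [ 5.3 48.8] yaw -19.85
c [0.6025 0.1436 0.027 ] LxW mm [ 6.6 27.7] yaw -15.99
c [0.5848 0.1875 0.027 ] LxW mm [ 5.3 45.7] yaw -19.86
c [0.6237 0.2023 0.027 ] LxW mm [ 6.4 41.8] yaw -19.76
90
c [0.5782 0.174  0.027 ] LxW mm [ 6.3 49.7] yaw -20.18
c [0.6025 0.1438 0.027 ] LxW mm [ 7.5 29.1] yaw -17.74
c [0.584  0.1878 0.027 ] LxW mm [ 6.2 48.1] yaw -19.89
c [0.6236 0.2021 0.027 ] LxW mm [ 7.3 43.1] yaw -19.81
[[ 0.5851  0.1871  0.0271]
 [ 0.5794  0.1725  0.0274]
 [ 0.5736  0.2001  0.0223]
 [ 0.6139  0.1745  0.026 ]
 [ 0.6153  0.308  -0.0008]]
```

View pics/bars75.png

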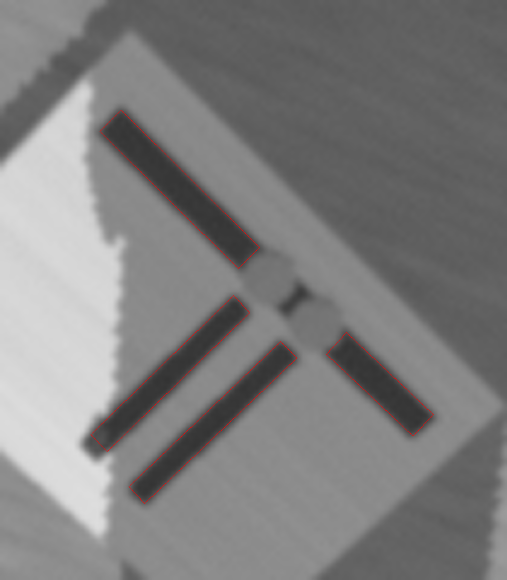

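Run:
```python
from h import *; from cell import monitor
s=monitor.sense(); plan(s['tcp_rot'],s['ee_pos'],[.6005,-.178,.2],[1,1]+[0]*6,8)
```

```text
[[1, 0, 0], [4, 40, 20]]
[[1, 0, 0], [4, 40, 19]]
[[0, 0, 0], [4, 41, 19]]
[[0, 0, 0], [4, 41, 19]]
[[0, 0, 0], [4, 41, 19]]
[[0, 0, 0], [4, 41, 19]]
[[0, 0, 0], [4, 41, 19]]
[[0, 0, 0], [4, 41, 19]]
```

```bash
python3 -m jog '[[[1,0,0],[4,40,20],1],[[1,0,0],[4,40,19],1],[[0,0,0],[4,41,19],1],[[0,0,0],[4,41,19],1],[[0,0,0],[4,41,19],1],[[0,0,0],[4,41,19],1],[[0,0,0],[4,41,19],1],[[0,0,0],[4,41,19],1]]'; python3 -m jog '[[[0,0,0],[0,0,0],1],[[0,0,0],[0,0,0],1]]'; python3 cap.py wrist:wt1
```

```text
t: 2.6
ee_pos: [0.6001, -0.1724, 0.1988]
tcp_rot: [[-0.001, 0.396, -0.918], [0.001, -0.918, -0.396], [-1.0, -0.001, 0.0]]
force: [-0.2, 0.2, -0.9]
width: 0.0853
t: 2.8
ee_pos: [0.5996, -0.1731, 0.1988]
tcp_rot: [[-0.001, 0.392, -0.92], [0.0, -0.92, -0.392], [-1.0, -0.001, 0.001]]
force: [0.2, 0.1, 0.5]
width: 0.0855
wt1 2.8 [ 0.5996 -0.1731  0.1988] [[-0.001, 0.392, -0.92], [0.0, -0.92, -0.392], [-1.0, -0.001, 0.001]] 0.0855 0.051
```

View pics/wt1.png

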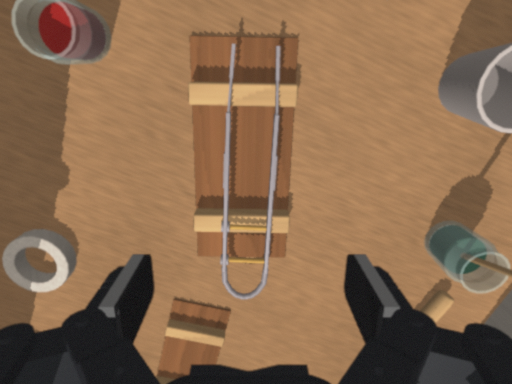

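The wrist view shows the tweezers aligned with the tool. Their tips are at (234,44) and (278,46), the bow is at (246,295), the rails are at rows 95 and 222, and the base board between them is clear.

```bash
cat > legs.py <<'E'
from h import *
def legs(n,rows,cols,z,smax=60):
    p,d,K,D,T=load(n); hsv=cv2.cvtColor(p,cv2.COLOR_RGB2HSV).astype(int); 
    q=p.astype(int); m=(q[:,:,2]-q[:,:,0]>-8)&(hsv[:,:,2]>70)
    out={0:[],1:[]}
    for r in range(*rows):
        c=np.where(m[r,cols[0]:cols[1]])[0]+cols[0]
        if len(c)<4: continue
        k=np.where(np.diff(c)>8)[0]
        if len(k)!=1: continue
        a,b=c[:k[0]+1],c[k[0]+1:]
        out[0].append((a.mean(),r));out[1].append((b.mean(),r))
    return [np.array(out[i]) for i in (0,1)],(K,D,T),d,m
if __name__=='__main__':
    L,C,d,m=legs('wt1',(46,200,2),(210,300),.036)
    tops=[]
    for l in L:
        W=onplane(l,.036,*C); v=np.polyfit(W[:,0],W[:,1],1); res=np.std(W[:,1]-np.polyval(v,W[:,0]))
        yaw=np.degrees(np.arctan(v[0])); print(len(l),'yaw',yaw.round(2),'res',res.round(5),'first',W[0].round(4),'y at x=.6',np.polyval(v,.6).round(4))
    mid=(L[0]+L[1])/2; W=onplane(mid,.036,*C); v=np.polyfit(W[:,0],W[:,1],1); print('mid',np.degrees(np.arctan(v[0])),np.polyval(v,[.6,.7]))
    print('z by depth',bydepth(L[0][::8],d,*C)[:,2].round(4),bydepth(L[1][::8],d,*C)[:,2].round(4))
    mm=np.argwhere(m[20:310,210:300])+[20,210]
    for c0,c1 in((215,245),(255,290)):
        s=mm[(mm[:,1]>c0)&(mm[:,1]<c1)&(mm[:,0]>36)&(mm[:,0]<200)]; t=s[:,0].min(); u=s[s[:,0]==t][:,1].mean(); print('tip px',u,t,onplane([(u,t)],.030,*C).round(4))
    s=mm[mm[:,0]>270]; t=s[:,0].max(); u=s[s[:,0]==t][:,1].mean(); print('bow',u,t,onplane([(u,t)],.036,*C).round(4))
E
python3 legs.py
```

```text
46 yaw 19.25 res 0.00047 first [ 0.6735 -0.1252  0.036 ] y at x=.6 -0.1501
46 yaw 21.17 res 0.0005 first [ 0.6888 -0.1614  0.036 ] y at x=.6 -0.1967
mid 20.21162808104926 [-0.17321122 -0.13639534]
z by depth [0.0307 0.0351 0.0342 0.0355 0.0347 0.035 ] [0.0302 0.0341 0.0357 0.0344 0.0347 0.0346]
tip px 233.0 45 [[ 0.6909 -0.1192  0.03  ]]
tip px 277.0 49 [[ 0.7027 -0.155   0.03  ]]
bow 243.5 297 [[ 0.462  -0.2247  0.036 ]]
```

```bash
python3 -m jog '[[[2.8,0,0],[30,0,-1],1],[[0,0,0],[40,0,0],1],[[0,0,0],[20,0,0],1],[[0,0,0],[0,0,0],1],[[0,0,0],[0,0,0],1]]'; python3 cap.py wrist:wt2
python3 - <<'E'
from legs import *
L,C,d,m=legs('wt2',(10,240,2),(180,330),.036)
a=[];
for z in (.030,.033,.036):
    W=[onplane(l,z,*C) for l in L]; mid=(W[0]+W[1])/2; v=np.polyfit(mid[:,0],mid[:,1],1); print(z,len(mid),mid[0].round(4),mid[-1].round(4),'yaw',np.degrees(np.arctan(v[0])).round(2),np.polyval(v,.601).round(4))
L1,C1,_,_=legs('wt1',(46,200,2),(210,300),.036)
# leg separation perpendicular at x~.62 for both heights -> height from parallax
for z in (.026,.030,.034,.038):
    o=[]
    for LL,CC in((L,C),(L1,C1)):
        v=[np.polyfit(*onplane(l,z,*CC)[:,:2].T,1) for l in LL]; o.append((np.polyval(v[0],.62)-np.polyval(v[1],.62))*np.cos(np.radians(20.3)))
    print(z,np.round(o,4))
E
```

```text
t: 3.35
ee_pos: [0.6023, -0.1689, 0.1097]
tcp_rot: [[0.0, 0.353, -0.936], [0.001, -0.936, -0.353], [-1.0, -0.0, -0.001]]
force: [0.2, 0.3, 0.7]
width: 0.0855
wt2 3.35 [ 0.6023 -0.1689  0.1097] [[0.0, 0.353, -0.936], [0.001, -0.936, -0.353], [-1.0, -0.0, -0.001]] 0.0855 0.036
0.03 80 [ 0.6981 -0.137   0.03  ] [ 0.5734 -0.183   0.03  ] yaw 20.29 -0.1729
0.033 80 [ 0.6979 -0.137   0.033 ] [ 0.5749 -0.1824  0.033 ] yaw 20.29 -0.1728
0.036 80 [ 0.6976 -0.1371  0.036 ] [ 0.5763 -0.1818  0.036 ] yaw 20.29 -0.1727
0.026 [0.0444 0.0443]
0.03 [0.0437 0.0438]
0.034 [0.043  0.0433]
0.038 [0.0423 0.0427]
```

View pics/wt2.png

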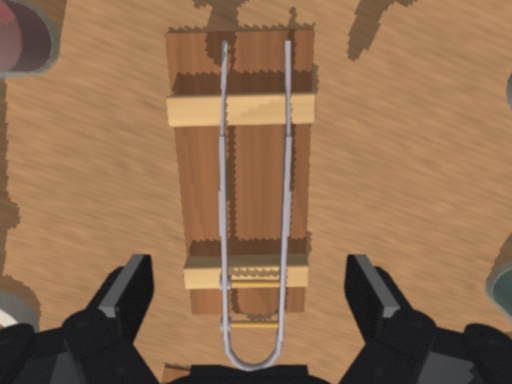

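Wrist view: the tips are at (223,43) and (288,42), centred between the fingers, and the yaw is 20.3°. The leg height by parallax is 28–30 mm, roughly as stated. I'll descend and squeeze.

```bash
python3 -m jog '[[[0.4,0,0],[35,3,4],1],[[0,0,0],[40,0,0],1],[[0,0,0],[15,0,0],1],[[0,0,0],[10,0,0],1],[[0,0,0],[0,0,0],1],[[0,0,0],[0,0,0],1]]' 20
```

```text
t: 4.0
ee_pos: [0.6004, -0.1757, 0.0112]
tcp_rot: [[0.003, 0.344, -0.939], [-0.001, -0.939, -0.344], [-1.0, 0.002, -0.003]]
force: [0.4, 0.6, 0.4]
width: 0.0851
```

```bash
python3 -m jog '[[[0,0,0],[0,-2,0],0.6],[[0,0,0],[0,0,0],0.55],[[0,0,0],[0,0,0],0.5],[[0,0,0],[0,0,0],0.45],[[0,0,0],[0,0,0],0.45],[[0,0,0],[0,0,0],0.45],[[0,0,0],[0,0,0],0.45]]' 30; python3 cap.py wrist:wt3
```

```text
t: 4.7
ee_pos: [0.5995, -0.1739, 0.0115]
tcp_rot: [[0.003, 0.343, -0.939], [-0.001, -0.939, -0.343], [-1.0, 0.002, -0.003]]
force: [-0.5, 0.6, 5.9]
width: 0.0389
wt3 4.7 [ 0.5995 -0.1739  0.0115] [[0.003, 0.343, -0.939], [-0.001, -0.939, -0.343], [-1.0, 0.002, -0.003]] 0.0389 0.002
```

View pics/wt3.png

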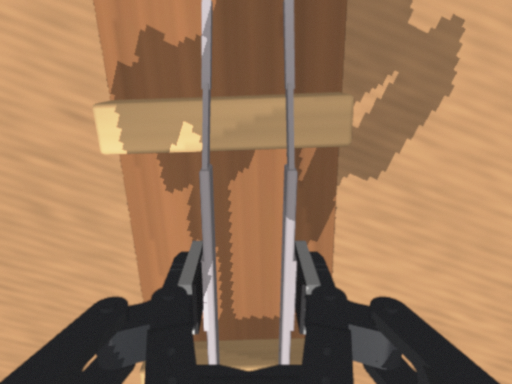

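```bash
python3 -m jog '[[[0,0,0],[-2,0,0],0.45],[[0,0,0],[-5,0,0],0.45],[[0,0,0],[-10,0,0],0.45],[[0,0,0],[-15,0,0],0.45],[[0,0,0],[-15,0,0],0.42],[[0,0,0],[-15,0,0],0.40],[[0,0,0],[0,0,0],0.40],[[0,0,0],[0,0,0],0.40]]' 30; python3 cap.py side:sd1 scene:sc1
python3 - <<'E'
import cv2,numpy as np
a=cv2.imread('pics/sd1.png')[130:290,230:390];b=cv2.imread('pics/sc1.png')[110:270,140:300]
cv2.imwrite('pics/l1.png',cv2.resize(np.hstack([a,b]),None,fx=2.5,fy=2.5,interpolation=cv2.INTER_CUBIC))
E
```

```text
t: 5.55
ee_pos: [0.5985, -0.1732, 0.0721]
tcp_rot: [[0.001, 0.343, -0.939], [-0.0, -0.939, -0.343], [-1.0, 0.001, -0.001]]
force: [0.5, -0.7, -0.6]
width: 0.0343
sd1 5.55 [ 0.5985 -0.1732  0.0721] [[0.001, 0.343, -0.939], [-0.0, -0.939, -0.343], [-1.0, 0.001, -0.001]] 0.0343 0.025
sc1 5.6 [ 0.5978 -0.173   0.0712] [[-0.0, 0.343, -0.939], [0.0, -0.939, -0.343], [-1.0, -0.001, 0.0]] 0.0344 0.014
```

View pics/l1.png

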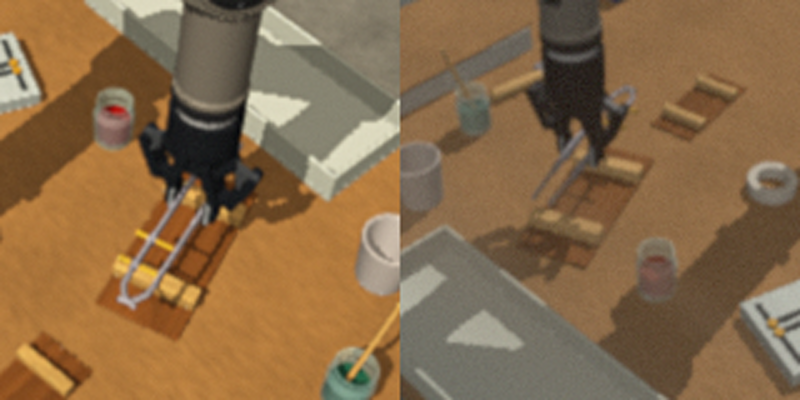

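The side and scene crops show the tweezers lifted clear of the rest and held near the grips. Now the transfer.

Run:
```python
from h import *; from cell import monitor
s=monitor.sense(); R=np.array(s['tcp_rot']);p=s['ee_pos']
w=np.array([.3,.6]+[1]*12+[.6,.3]); w/=w.sum(); D=np.array([.4804,.2174])-p[:2]
zs=[-10]*4+[0]*12
for i in range(16):
    t=[2.5]*16; st=R.T@np.r_[D*w[i],0]*1000; print([[t[i],0,0],[zs[i],int(round(st[1])),int(round(st[2]))]]); R=R@Ro.from_rotvec([np.radians(2.5),0,0]).as_matrix()
```

```text
[[2.5, 0, 0], [-10, -9, -1]]
[[2.5, 0, 0], [-10, -18, 0]]
[[2.5, 0, 0], [-10, -30, 1]]
[[2.5, 0, 0], [-10, -29, 2]]
[[2.5, 0, 0], [0, -29, 3]]
[[2.5, 0, 0], [0, -29, 5]]
[[2.5, 0, 0], [0, -29, 6]]
[[2.5, 0, 0], [0, -29, 7]]
[[2.5, 0, 0], [0, -28, 8]]
[[2.5, 0, 0], [0, -28, 10]]
[[2.5, 0, 0], [0, -27, 11]]
[[2.5, 0, 0], [0, -27, 12]]
[[2.5, 0, 0], [0, -26, 13]]
[[2.5, 0, 0], [0, -26, 14]]
[[2.5, 0, 0], [0, -15, 9]]
[[2.5, 0, 0], [0, -7, 5]]
```

```bash
python3 -m jog '[[[2.5,0,0],[-10,-9,-1],0.4],[[2.5,0,0],[-10,-18,0],0.4],[[2.5,0,0],[-10,-30,1],0.4],[[2.5,0,0],[-10,-29,2],0.4],[[2.5,0,0],[0,-29,3],0.4],[[2.5,0,0],[0,-29,5],0.4],[[2.5,0,0],[0,-29,6],0.4],[[2.5,0,0],[0,-29,7],0.4]]' && python3 -m jog '[[[2.5,0,0],[0,-28,8],0.38],[[2.5,0,0],[0,-28,10],0.36],[[2.5,0,0],[0,-27,11],0.34],[[2.5,0,0],[0,-27,12],0.32],[[2.5,0,0],[0,-26,13],0.32],[[2.5,0,0],[0,-26,14],0.32],[[2.5,0,0],[0,-15,9],0.32],[[2.5,0,0],[0,-7,5],0.32]]'; python3 -m jog '[[[0,0,0],[0,0,0],0.32],[[0,0,0],[0,0,0],0.32],[[0,0,0],[0,0,0],0.32]]'; python3 cap.py wrist:wf1 side:sd2 scene:sc2
python3 - <<'E'
import cv2,numpy as np
a=cv2.imread('pics/sd2.png')[60:220,130:290];b=cv2.imread('pics/sc2.png')[140:300,220:380]
cv2.imwrite('pics/l2.png',cv2.resize(np.hstack([a,b]),None,fx=2.5,fy=2.5,interpolation=cv2.INTER_CUBIC))
E
```

```text
t: 6.45
ee_pos: [0.5386, 0.0236, 0.1105]
tcp_rot: [[-0.002, -0.0, -1.0], [-0.0, -1.0, 0.0], [-1.0, 0.0, 0.002]]
force: [0.6, -0.6, -0.6]
width: 0.0343
t: 7.25
ee_pos: [0.4802, 0.219, 0.1102]
tcp_rot: [[-0.002, -0.338, -0.941], [0.0, -0.941, 0.338], [-1.0, 0.001, 0.002]]
force: [0.0, -0.5, -0.7]
width: 0.0274
t: 7.55
ee_pos: [0.4822, 0.2149, 0.1112]
tcp_rot: [[-0.0, -0.342, -0.94], [-0.001, -0.94, 0.342], [-1.0, 0.001, -0.0]]
force: [0.3, -0.2, -0.5]
width: 0.0272
wf1 7.55 [0.4822 0.2149 0.1112] [[-0.0, -0.342, -0.94], [-0.001, -0.94, 0.342], [-1.0, 0.001, -0.0]] 0.0272 0.007
sd2 7.6 [0.4822 0.2149 0.1112] [[-0.0, -0.342, -0.94], [-0.001, -0.94, 0.342], [-1.0, 0.001, -0.0]] 0.0275 0.005
sc2 7.65 [0.4823 0.2151 0.1113] [[0.0, -0.342, -0.94], [-0.0, -0.94, 0.342], [-1.0, 0.0, -0.0]] 0.0273 0.003
```

View pics/l2.png

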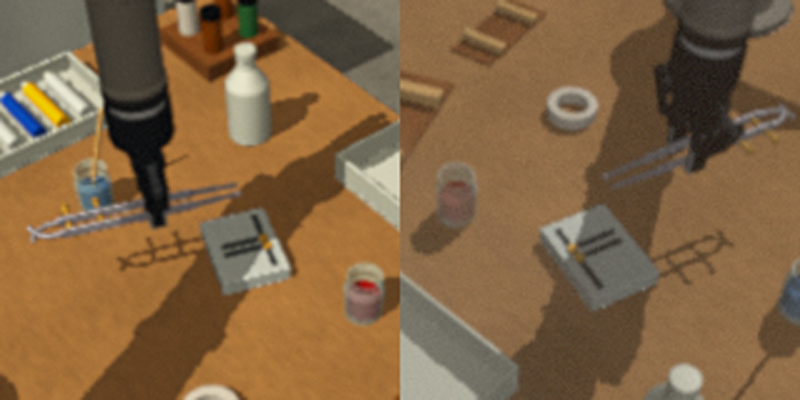

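View pics/wf1.png

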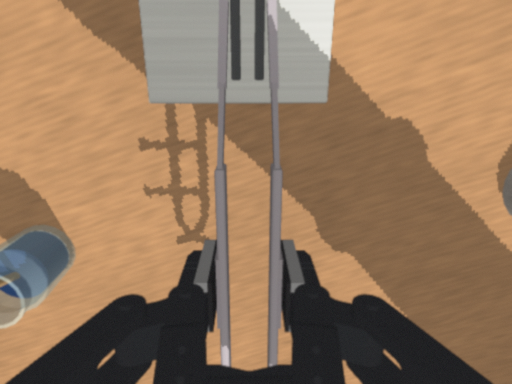

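Wrist view: the legs straddle the bars, with the legs at columns 222 and 274 and the bars at 236 and 260, everything parallel. The tips are just above the top edge of the frame. In the side and scene crops the tips are free and still short of the gauge. I'll compare the lines numerically.

```bash
cat > fin.py <<'E'
from h import *
import sys
def runs(mask):
    c=np.where(mask)[0]; 
    return [r for r in np.split(c,np.where(np.diff(c)>1)[0]+1) if len(r)]
def leglines(n,rows,zleg):
    p,d,K,D,T=load(n); q=p.astype(int)
    hsv=cv2.cvtColor(p,cv2.COLOR_RGB2HSV).astype(int)
    # steel: bluish grey
    m=(q[:,:,2]-q[:,:,0]>4)&(hsv[:,:,2]>70)
    out=[[],[]]
    for r in range(*rows):
        for i,(a,b) in enumerate(((205,245),(255,295))):
            c=np.where(m[r,a:b])[0]+a
            if 3<=len(c)<=16 and np.ptp(c)<=16: out[i].append((c.mean(),r))
    return [np.array(o) for o in out],(K,D,T),d
def report(n,tcp,R,rows=(104,168),gap=None):
    L,C,d=leglines(n,rows,0)
    u=-R[:,2]; u=u/np.linalg.norm(u); lat=-R[:,1]   # along, lateral (+y side)
    res=[]
    for l in L:
        dep=np.median(bydepth(l,d,*C)[:,2]); W=onplane(l,tcp[2]+.0187+.005,*C)-tcp
        v=np.polyfit(W@u,W@lat,1); res.append(np.polyval(v,.107)); print('leg',len(l),'lat@tip mm',(1000*res[-1]).round(2),'angle',np.degrees(np.arctan(v[0])).round(2),'zdepth',dep.round(4))
    return res
E
python3 - <<'E'
from fin import *
tcp=np.array([.4822,.2149,.1112]);R=np.array([[0,-.342,-.94],[0,-.94,.342],[-1,0,0]])
report('wf1',tcp,R)
p,d,K,D,T=load('wf1'); g=cv2.cvtColor(p,cv2.COLOR_RGB2GRAY)
u=-R[:,2];lat=-R[:,1]
for a,b in((228,247),(252,268)):
    pts=[]
    for r in range(12,74,3):
        c=np.where(g[r,a:b]<80)[0]+a
        if len(c)>3: pts.append((c.mean(),r))
    W=onplane(pts,.027,K,D,T)-tcp; v=np.polyfit(W@u,W@lat,1); print('bar',len(pts),'lat@107',1000*np.polyval(v,.107),'ang',np.degrees(np.arctan(v[0])),'near end along',(W@u).min())
for r in (60,): print(g[r,210:290])
A=np.array([.5782,.174,.027])-tcp;B=np.array([.5837,.1879,.027])-tcp; print('from wg1: A along/lat',A@u,A@lat,'B',B@u,B@lat)
E
```

```text
Traceback (most recent call last):
  File "fin.py", line 22, in report
    dep=np.median(bydepth(l,d,*C)[:,2]); W=onplane(l,tcp[2]+.0187+.005,*C)-tcp
                  ~~~~~~~^^^^^^^^
  File "h.py", line 11, in bydepth
    o,r=ray(uv,K,D,T); uv=np.array(uv).reshape(-1,2)
        ~~~^^^^^^^^^^
  File "h.py", line 5, in ray
    q=cv2.undistortPoints(np.array(uv,float).reshape(-1,1,2),K,D).reshape(-1,2)
      ~~~~~~~~~~~~~~~~~~~^^^^^^^^^^^^^^^^^^^^^^^^^^^^^^^^^^^^^^^^
cv2.error: OpenCV(4.12.0) /io/opencv/modules/calib3d/src/undistort.dispatch.cpp:347: error: (-215:Assertion failed) CV_IS_MAT(_src) && CV_IS_MAT(_dst) && (_src->rows == 1 || _src->cols == 1) && (_dst->rows == 1 || _dst->cols == 1) && _src->cols + _src->rows - 1 == _dst->rows + _dst->cols - 1 && (CV_MAT_TYPE(_src->type) == CV_32FC2 || CV_MAT_TYPE(_src->type) == CV_64FC2) && (CV_MAT_TYPE(_dst->type) == CV_32FC2 || CV_MAT_TYPE(_dst->type) == CV_64FC2) in function 'cvUndistortPointsInternal'
```

```bash
sed -i 's/m=(q\[:,:,2\]-q\[:,:,0\]>4)&(hsv\[:,:,2\]>70)/m=(q[:,:,2]-q[:,:,0]>-12)/' fin.py
cat > chk.py <<'E'
from fin import *
def chk(n,tcp,R,rows=(106,166),brow=(2,74),b=((228,247),(252,268)),along=.107):
    tcp=np.array(tcp);R=np.array(R)
    l=report(n,tcp,R,rows)
    p,d,K,D,T=load(n); g=cv2.cvtColor(p,cv2.COLOR_RGB2GRAY)
    u=-R[:,2];lat=-R[:,1]
    for a,bb in b:
        pts=[]
        for r in range(*brow):
            c=np.where(g[r,a:bb]<80)[0]+a
            if len(c)>3: pts.append((c.mean(),r))
        if len(pts)<5: print('nobar'); continue
        W=onplane(pts,.027,K,D,T)-tcp; v=np.polyfit(W@u,W@lat,1); print('bar',len(pts),'lat@tip mm',(1000*np.polyval(v,along)).round(2),'ang',np.degrees(np.arctan(v[0])).round(2),'along range',(W@u).min().round(4),(W@u).max().round(4))
    A=np.array([.5782,.174,.027])-tcp;B=np.array([.5837,.1879,.027])-tcp; print('from wg1: A along/lat',A@u,A@lat,'B',B@u,B@lat)
E
python3 - <<'E'
from chk import *
tcp=np.array([.4822,.2149,.1112]);R=np.array([[0,-.342,-.94],[0,-.94,.342],[-1,0,0]])
chk('wf1',tcp,R)
E
```

```text
leg 60 lat@tip mm 8.48 angle -2.6 zdepth 0.1305
leg 60 lat@tip mm -6.46 angle 3.07 zdepth 0.1306
bar 72 lat@tip mm 8.74 ang 0.36 along range 0.0829 0.1226
bar 72 lat@tip mm -6.26 ang -0.17 along range 0.0828 0.1226
from wg1: A along/lat 0.10422780000000004 -0.005614000000000003 B 0.10464399999999999 0.009333
```

Run:
```python
from fin import *
tcp=np.array([.4822,.2149,.1112]);R=np.array([[0,-.342,-.94],[0,-.94,.342],[-1,0,0]]);u=-R[:,2]
L,C,d=leglines('wf1',(106,330),0)
for l in L:
    W=bydepth(l[::8],d,*C); print(np.c_[(W-tcp)@u,W[:,2]].round(4).tolist())
# extend over gauge by column near legs at rows <100
p,d,K,D,T=load('wf1')
W=bydepth([(223,r) for r in range(2,100,10)]+[(272,r) for r in range(2,100,10)],d,K,D,T); print(np.c_[(W-tcp)@u,W[:,2]].round(4).tolist())
a=load('sd2')[0][95:170,130:245,::-1]; cv2.imwrite('pics/z1.png',cv2.resize(a,None,fx=6,fy=6,interpolation=cv2.INTER_CUBIC))
b=load('sc2')[0][175:235,285:385,::-1]; b=load('sc2')[0][170:240,290:390,::-1]; b=load('sc2')[0][175:250,295:395,::-1]
b=load('sc2')[0][175:225,293:393,::-1]; cv2.imwrite('pics/z2.png',cv2.resize(b,None,fx=7,fy=7,interpolation=cv2.INTER_CUBIC))
```

```text
[[0.0721, 0.131], [0.0693, 0.1307], [0.0664, 0.13], [0.0637, 0.1313], [0.0606, 0.1304], [0.0578, 0.1317], [0.0546, 0.1306], [0.0516, 0.131], [0.0489, 0.1325], [0.0457, 0.1323], [0.0425, 0.1325], [0.0395, 0.133], [0.0361, 0.1329], [0.0326, 0.1324], [0.0295, 0.1332], [0.0261, 0.1334], [0.0226, 0.1332]]
[[0.0722, 0.1317], [0.0693, 0.1307], [0.0664, 0.1303], [0.0635, 0.1307], [0.0607, 0.1315], [0.0578, 0.1319], [0.0546, 0.131], [0.0515, 0.1308], [0.0488, 0.1323], [0.0457, 0.1325], [0.0429, 0.1338], [0.0397, 0.1337], [0.0358, 0.1321], [0.0333, 0.1343], [0.0293, 0.1328], [0.0254, 0.1318], [0.0228, 0.1339]]
[[0.1051, 0.1287], [0.1023, 0.1283], [0.0993, 0.1285], [0.0962, 0.1291], [0.0932, 0.1286], [0.0901, 0.1276], [0.0868, 0.1297], [0.0835, 0.1289], [0.0802, 0.1288], [0.0769, 0.1305], [0.1053, 0.1274], [0.1024, 0.1271], [0.0993, 0.1283], [0.0962, 0.1291], [0.0932, 0.1278], [0.09, 0.1294], [0.0868, 0.1286], [0.0835, 0.1285], [0.0802, 0.1292], [0.0769, 0.1301]]
```

View pics/z1.png

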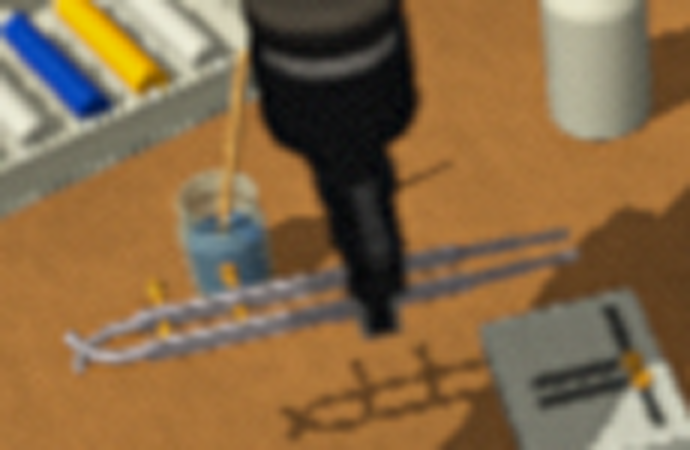

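View pics/z2.png

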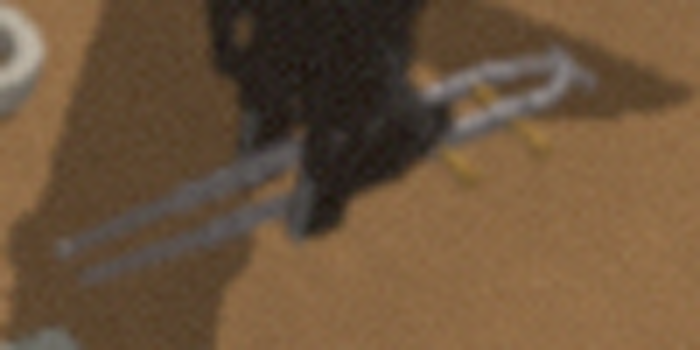

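```bash
cat > tt.py <<'E'
from h import *
def two(S,V,a,b):
    rs=[ray([a],*S[2:]),ray([b],*V[2:])]; X=tri([(o,r[0]) for o,r in rs]); return X
E
python3 - <<'E'
from tt import *
S=load('sc2');V=load('sd2')
tcp=np.array([.4822,.2149,.1112]);R=np.array([[0,-.342,-.94],[0,-.94,.342],[-1,0,0]])
for nm,a,b in (('-y',(301.9,209.9),(225.1,137.1)),('+y',(305,214.3),(224.3,133.9))):
    X=two(S,V,a,b); d=X-tcp; print(nm,X.round(4),'along',(-d@R[:,2]).round(4),'lat',(-d@R[:,1]).round(4),'up',d[2].round(4), 'reproj',(project(X,*S[2:])-a).round(1),(project(X,*V[2:])-b).round(1))
E
```

```text
-y [0.5781 0.1716 0.1258] along 0.1049 lat -0.0079 up 0.0146 reproj [[-0.5  0.1]] [[-0.4 -0.1]]
+y [0.5852 0.187  0.1245] along 0.1063 lat 0.009 up 0.0133 reproj [[-0.8  0.1]] [[-0.7 -0.2]]
```

```bash
python3 -m jog '[[[0,0,0],[15,0,0],0.32],[[0,0,0],[20,0,0],0.32],[[0,0,0],[20,0,0],0.32],[[0,0,0],[10,0,0],0.32],[[0,0,0],[5,0,0],0.32],[[0,0,0],[0,0,0],0.32],[[0,0,0],[0,0,0],0.32],[[0,0,0],[0,0,0],0.32]]'; python3 cap.py wrist:wf2
python3 - <<'E'
from chk import *
from cell import monitor
s=monitor.sense(); chk('wf2',s['ee_pos'],s['tcp_rot'],rows=(110,166),brow=(2,30))
E
```

```text
t: 8.5
ee_pos: [0.4828, 0.2165, 0.0422]
tcp_rot: [[0.002, -0.341, -0.94], [0.001, -0.94, 0.341], [-1.0, -0.001, -0.001]]
force: [0.0, 0.5, -0.6]
width: 0.0273
wf2 8.5 [0.4828 0.2165 0.0422] [[0.002, -0.341, -0.94], [0.001, -0.94, 0.341], [-1.0, -0.001, -0.001]] 0.0273 0.003
leg 51 lat@tip mm 8.25 angle -2.95 zdepth 0.0618
leg 51 lat@tip mm -6.54 angle 2.94 zdepth 0.0618
bar 28 lat@tip mm 6.66 ang -1.67 along range 0.1008 0.1109
bar 21 lat@tip mm -6.14 ang 0.85 along range 0.1008 0.1083
from wg1: A along/lat 0.10424858501021146 -0.007448505542639305 B 0.10468463241148002 0.007493696609175243
```

View pics/wf2.png

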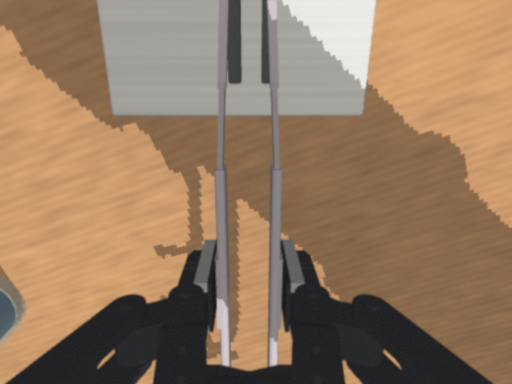

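```bash
cat > inner.py <<'E'
from fin import *
def inner(n,tcp,R,rows,c0,lc,rc,along=.106,zt=.027):
    """inner edges of bars: crossings of half level going out from column c0"""
    tcp=np.array(tcp);R=np.array(R);u=-R[:,2];lat=-R[:,1]
    p,d,K,D,T=load(n); g=cv2.GaussianBlur(cv2.cvtColor(p,cv2.COLOR_RGB2GRAY).astype(np.float32),(1,5),0)
    e=[[],[]]
    for r in range(*rows):
        hi=g[r,c0-3:c0+4].mean()
        for k,s,lim in((0,-1,lc),(1,1,rc)):
            seg=g[r,min(c0,lim):max(c0,lim)+1]; h=(hi+seg.min())/2
            c=c0
            while c!=lim and g[r,c]>h: c+=s
            a,b=g[r,c-s],g[r,c]; e[k].append((c-s+s*(a-h)/(a-b),r))
    o=[]
    for k in (0,1):
        W=onplane(e[k],zt,K,D,T)-tcp; v=np.polyfit(W@u,W@lat,1); o.append(1000*np.polyval(v,along)); print('inner',o[-1].round(2),'ang',np.degrees(np.arctan(v[0])).round(2),'res',(1000*np.std(W@lat-np.polyval(v,W@u))).round(2))
    print('bars centre',round(o[0]+3,2),round(o[1]-3,2),'mid',round(np.mean(o),2),'gap',round(o[0]-o[1]+6,2))
E
python3 - <<'E'
from inner import *; from cell import monitor
s=monitor.sense()
inner('wf2',s['ee_pos'],s['tcp_rot'],(8,76),251,235,270)
tcp=np.array([.4822,.2149,.1112]);R=np.array([[0,-.342,-.94],[0,-.94,.342],[-1,0,0]])
inner('wf1',tcp,R,(8,74),248,236,260)
E
```

```text
inner 3.99 ang 0.09 res 0.04
inner -4.89 ang -0.03 res 0.03
bars centre 6.99 -7.89 mid -0.45 gap 14.88
inner 5.75 ang 0.21 res 0.05
inner -3.22 ang -0.21 res 0.05
bars centre 8.75 -6.22 mid 1.26 gap 14.97
```

```bash
python3 -m jog '[[[0,0,0],[3,1.2,0],0.32],[[0,0,0],[6,0,0],0.32],[[0,0,0],[6,0,0],0.32],[[0,0,0],[3,0,0],0.32],[[0,0,0],[0,0,0],0.32],[[0,0,0],[0,0,0],0.32],[[0,0,0],[0,0,0],0.32],[[0,0,0],[0,0,0],0.32]]'; python3 cap.py wrist:wf3 side:sd3 scene:sc3
python3 - <<'E'
from inner import *; from cell import monitor
s=monitor.sense()
inner('wf3',s['ee_pos'],s['tcp_rot'],(8,70),251,235,270)
report('wf3',s['ee_pos'],np.array(s['tcp_rot']),(120,166))
a=load('sd3')[0][110:185,160:260,::-1]; b=load('sc3')[0][195:270,265:365,::-1]
cv2.imwrite('pics/z3.png',cv2.resize(np.hstack([a,b]),None,fx=4,fy=4,interpolation=cv2.INTER_CUBIC))
E
```

```text
t: 9.35
ee_pos: [0.4818, 0.2152, 0.0235]
tcp_rot: [[0.0, -0.341, -0.94], [0.0, -0.94, 0.341], [-1.0, -0.0, -0.0]]
force: [-0.6, 0.0, 0.4]
width: 0.0278
wf3 9.35 [0.4818 0.2152 0.0235] [[0.0, -0.341, -0.94], [0.0, -0.94, 0.341], [-1.0, -0.0, -0.0]] 0.0278 0.001
sd3 9.4 [0.4818 0.2152 0.0235] [[0.0, -0.341, -0.94], [0.0, -0.94, 0.341], [-1.0, -0.0, -0.0]] 0.0275 0.001
sc3 9.45 [0.4817 0.2152 0.0235] [[0.0, -0.341, -0.94], [0.0, -0.94, 0.341], [-1.0, -0.0, -0.0]] 0.0275 0.002
inner 5.42 ang -0.36 res 0.03
inner -3.25 ang 0.0 res 0.03
bars centre 8.42 -6.25 mid 1.09 gap 14.66
leg 46 lat@tip mm 8.28 angle -2.97 zdepth 0.0429
leg 46 lat@tip mm -6.43 angle 2.99 zdepth 0.0432
```

View pics/wf3.png

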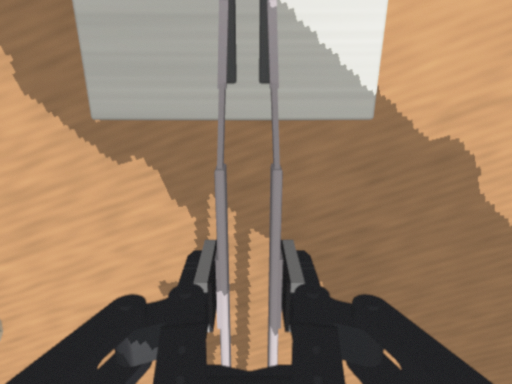

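View pics/z3.png

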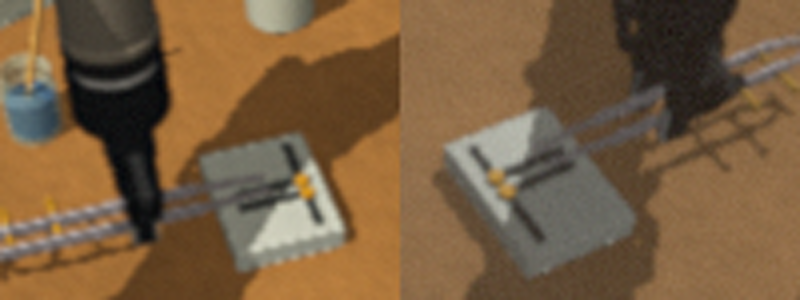

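Run:
```python
from fin import *; from cell import monitor
s=monitor.sense(); tcp=s['ee_pos'];R=np.array(s['tcp_rot']);u=-R[:,2];lat=-R[:,1]
p,d,K,D,T=load('wf3'); g=cv2.cvtColor(p,cv2.COLOR_RGB2GRAY)
for r in (2,8,20,40,60,90,110): print(r,g[r,214:240].tolist(),g[r,258:284].tolist())
for r in (3,20,60,90):
    W=bydepth([(222,r),(223,r),(272,r),(274,r)],d,K,D,T); print(r,((W-tcp)@u).round(4),W[:,2].round(4),((W-tcp)@lat).round(4))
b=p[0:100,200:300,::-1]; cv2.imwrite('pics/z4.png',cv2.resize(b,None,fx=6,fy=6,interpolation=cv2.INTER_NEAREST))
c=load('sc3')[0][215:255,280:335,::-1]; cv2.imwrite('pics/z5.png',cv2.resize(c,None,fx=12,fy=12,interpolation=cv2.INTER_CUBIC))
c=load('sd3')[0][140:180,205:260,::-1]; cv2.imwrite('pics/z6.png',cv2.resize(c,None,fx=12,fy=12,interpolation=cv2.INTER_CUBIC))
```

```text
2 [165, 165, 165, 164, 159, 147, 141, 142, 142, 142, 142, 143, 141, 130, 95, 71, 66, 65, 66, 63, 73, 114, 155, 165, 166, 165] [155, 116, 76, 64, 67, 67, 67, 70, 82, 112, 139, 163, 189, 204, 206, 205, 205, 203, 190, 176, 167, 167, 178, 209, 222, 215]
8 [166, 163, 164, 165, 159, 146, 142, 144, 142, 141, 143, 142, 142, 130, 95, 70, 68, 64, 65, 62, 65, 101, 150, 164, 165, 165] [155, 117, 76, 66, 66, 66, 68, 67, 78, 106, 130, 139, 144, 146, 149, 146, 146, 143, 150, 160, 164, 166, 164, 165, 167, 165]
20 [161, 161, 160, 160, 153, 144, 141, 141, 142, 141, 140, 141, 134, 112, 84, 67, 67, 67, 65, 62, 66, 98, 146, 162, 162, 162] [152, 112, 76, 65, 66, 68, 68, 66, 69, 90, 123, 139, 140, 140, 140, 139, 140, 143, 145, 154, 161, 163, 163, 162, 164, 164]
40 [166, 165, 164, 160, 148, 139, 138, 136, 137, 138, 136, 139, 129, 96, 70, 66, 65, 65, 66, 63, 63, 93, 148, 165, 166, 165] [154, 109, 73, 64, 67, 67, 68, 67, 65, 74, 97, 125, 137, 139, 138, 138, 138, 139, 141, 150, 159, 165, 168, 167, 168, 167]
60 [163, 165, 163, 157, 143, 138, 138, 137, 136, 137, 136, 129, 111, 83, 67, 67, 65, 63, 66, 66, 63, 82,
[... 359 characters left out ...]
9, 130, 133, 146, 161, 166, 168, 169, 169, 169]
110 [163, 163, 162, 158, 143, 131, 129, 127, 126, 116, 108, 135, 157, 163, 162, 162, 164, 162, 162, 164, 163, 164, 163, 164, 163, 162] [163, 164, 163, 162, 163, 164, 163, 164, 163, 163, 164, 163, 155, 126, 111, 122, 129, 129, 129, 135, 152, 162, 163, 165, 165, 164]
3 [0.105  0.1052 0.105  0.1051] [0.0409 0.0398 0.0408 0.0399] [ 0.0094  0.0091 -0.0071 -0.0078]
20 [0.1001 0.1    0.0999 0.0999] [0.0403 0.041  0.0413 0.0413] [ 0.0096  0.0092 -0.0072 -0.0078]
60 [0.0876 0.0876 0.0875 0.0875] [0.0401 0.0412 0.0416 0.0414] [ 0.01    0.0095 -0.0074 -0.0081]
90 [0.0777 0.0777 0.0777 0.0777] [0.0427 0.0422 0.0433 0.0435] [ 0.0101  0.0098 -0.0075 -0.0082]
```

View pics/z4.png

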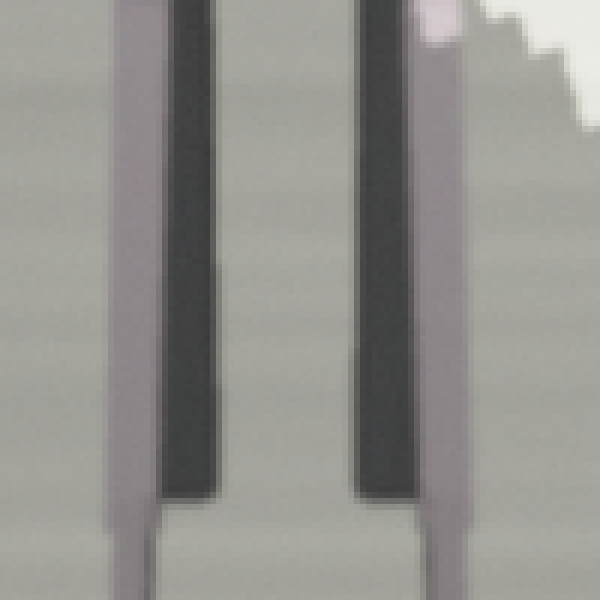

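View pics/z5.png

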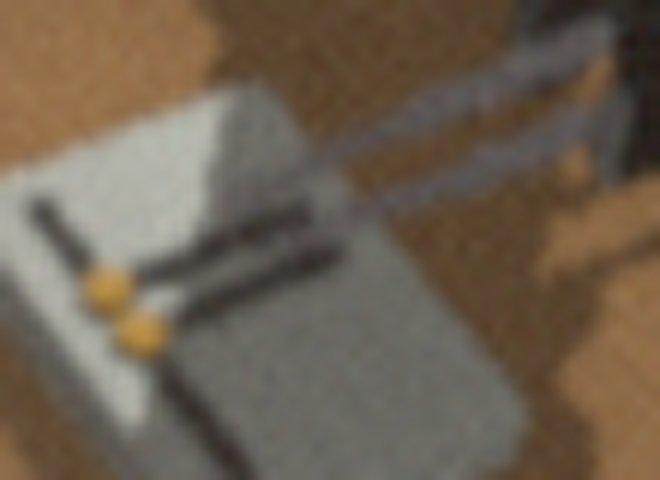

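View pics/z6.png

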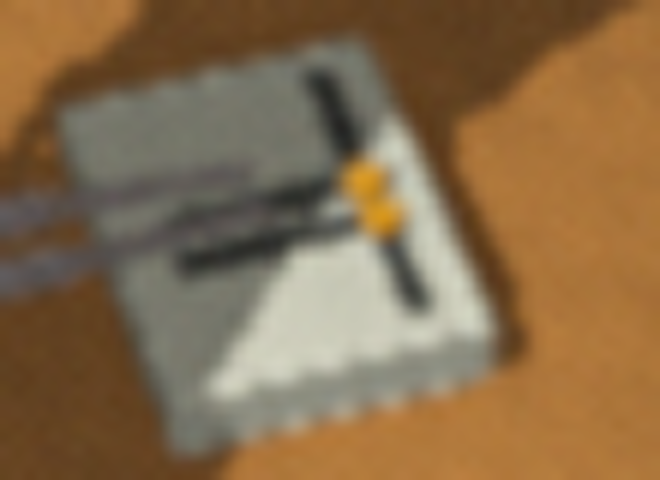

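The wrist crop shows the 4 mm wide tip sections over the bars. The tips' mid-line is within 0.1 mm of the bars' mid-line, but the tip gap is about 0.5–1 mm too wide. I'll squeeze slightly more, let it settle and recheck.

```bash
python3 -m jog '[[[0,0,0],[0,0,0],0.315],[[0,0,0],[0,0,0],0.31],[[0,0,0],[0,0,0],0.31],[[0,0,0],[0,0,0],0.31],[[0,0,0],[0,0,0],0.31],[[0,0,0],[0,0,0],0.31],[[0,0,0],[0,0,0],0.31],[[0,0,0],[0,0,0],0.31]]'; python3 -m jog '[[[0,0,0],[0,0,0],0.31],[[0,0,0],[0,0,0],0.31],[[0,0,0],[0,0,0],0.31]]'; python3 cap.py wrist:wf4
python3 - <<'E'
from inner import *; from cell import monitor
s=monitor.sense(); tcp=s['ee_pos'];R=np.array(s['tcp_rot']);u=-R[:,2];lat=-R[:,1]
inner('wf4',tcp,R,(8,70),251,235,270)
p,d,K,D,T=load('wf4'); q=p.astype(int); g=cv2.cvtColor(p,cv2.COLOR_RGB2GRAY).astype(float)
for r in (8,14,20,30,50):
    # steel tips are pinkish-grey: r-g>5 against grey gauge
    m=(q[r,:,0]-q[r,:,1]>3)
    o=[]
    for a,b in((212,240),(258,285)):
        c=np.where(m[a:b])[0]+a; o.append((c.min(),c.max(),c.mean()))
    W=onplane([(x[2],r) for x in o],.040,K,D,T)-tcp; print(r,o,'lat',(1000*W@lat).round(2),'mid',(1000*(W@lat).mean()).round(2),'gap',(1000*np.diff(W@lat)[0]).round(2),'along',(W@u).round(4)[0])
E
```

```text
t: 10.3
ee_pos: [0.4816, 0.2151, 0.0233]
tcp_rot: [[0.0, -0.341, -0.94], [0.0, -0.94, 0.341], [-1.0, -0.0, -0.0]]
force: [0.2, -0.1, -0.8]
width: 0.0265
t: 10.6
ee_pos: [0.4816, 0.2151, 0.0233]
tcp_rot: [[0.0, -0.341, -0.94], [0.0, -0.94, 0.341], [-1.0, -0.0, -0.0]]
force: [-0.4, -0.1, -0.3]
width: 0.0268
wf4 10.6 [0.4816 0.2151 0.0233] [[0.0, -0.341, -0.94], [0.0, -0.94, 0.341], [-1.0, -0.0, -0.0]] 0.0268 0.002
inner 5.31 ang -0.84 res 0.0
inner -3.18 ang -0.17 res 0.03
bars centre 8.31 -6.18 mid 1.06 gap 14.49
8 [(np.int64(220), np.int64(229), np.float64(224.5)), (np.int64(266), np.int64(274), np.float64(270.0))] lat [ 8.6  -6.55] mid 1.02 gap -15.15 along 0.1035
14 [(np.int64(220), np.int64(228), np.float64(224.0)), (np.int64(266), np.int64(274), np.float64(270.0))] lat [ 8.81 -6.59] mid 1.11 gap -15.4 along 0.1017
20 [(np.int64(220), np.int64(228), np.float64(224.0)), (np.int64(266), np.int64(275), np.float64(270.5))] lat [ 8.86 -6.79] mid 1.03 gap -15.66 along 0.1
30 [(np.int64(220), np.int64(228), np.float64(224.0)), (np.int64(267), np.int64(275), np.float64(271.0))] lat [ 8.95 -7.03] mid 0.96 gap -15.98 along 0.0969
50 [(np.int64(220), np.int64(228), np.float64(224.0)), (np.int64(267), np.int64(276), np.float64(271.5))] lat [ 9.12 -7.34] mid 0.89 gap -16.46 along 0.0907
```

```bash
python3 -m jog '[[[0,0,0],[0,0,0],0.31],[[0,0,0],[0,0,0],0.31],[[0,0,0],[0,0,0],0.31],[[0,0,0],[0,0,0],0.31]]'; python3 cap.py side:sd5 scene:sc5
python3 - <<'E'
import cv2,numpy as np
a=cv2.imread('pics/sd5.png')[110:185,160:260];b=cv2.imread('pics/sc5.png')[195:270,265:365]
cv2.imwrite('pics/z7.png',cv2.resize(np.hstack([a,b]),None,fx=4,fy=4,interpolation=cv2.INTER_CUBIC))
E
```

```text
t: 11.05
ee_pos: [0.4816, 0.2151, 0.0233]
tcp_rot: [[0.0, -0.341, -0.94], [0.0, -0.94, 0.341], [-1.0, -0.0, -0.0]]
force: [1.5, -0.4, -0.4]
width: 0.0266
sd5 11.05 [0.4816 0.2151 0.0233] [[0.0, -0.341, -0.94], [0.0, -0.94, 0.341], [-1.0, -0.0, -0.0]] 0.0266 0.002
sc5 11.1 [0.4816 0.2151 0.0233] [[0.0, -0.341, -0.94], [0.0, -0.94, 0.341], [-1.0, -0.0, -0.0]] 0.0265 0.002
```

View pics/z7.png

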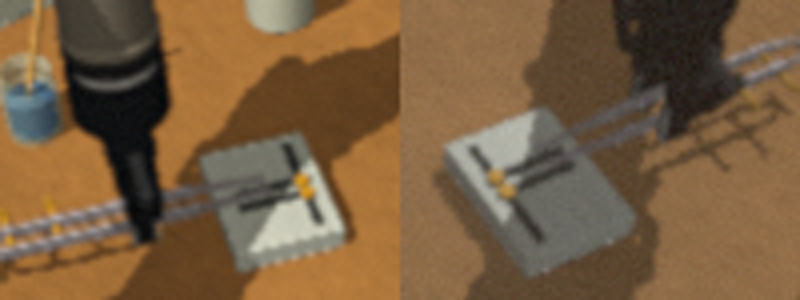

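The tweezers hang free over the gauge in both views, and their pose and width are steady. I'm handing in.

```bash
python3 -c "
from cell import hand_in
print(hand_in())"
```

```text
the job is handed in; nothing more can be done
None
```

I gripped the tweezers by their grip plates and lifted them off the large rest. I carried them over the red jar to the gauge, lined them up with its bars (yaw −20°), lowered them and squeezed to a finger width of about 26.6 mm. I handed in at t ≈ 11.1 s with the arm still; the hand-in reported no verdict.

**Last wrist check:**

| | Tips | Bars |
|---|---|---|
| Mid-line, sideways from the tool's centre | about 1.0 mm | 1.06 mm |
| Gap | about 15.0 mm (14.6 mm from finger width) | 15.0 mm |

- **Lengthways:** the tips are about 2 mm short of the bars' middle.
- **Height:** the tip points are about 10 mm above the bar tops.
- **Surroundings:** the last side and scene views show the tweezers clear of the gauge. Nothing I saw suggests any bystander moved.

**Disagreements:**
- **Bar gap:** the last close view gave 14.5 mm instead of 15.0 mm, because the legs partly hid the bars.
- **Tip gap:** before the last lowering and squeeze, a rough fix from the two fixed cameras gave 16.9 mm; at that finger width it should have been about 15.3 mm.
- **Tip ends:** they lie just outside the wrist camera's frame, so I extrapolated their positions by 2–3 mm.

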